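# Size a rod in the ring gauge

## Task

Find the size of the wooden rod lying in the rack's front slot (the one nearer the robot): slide it end-first through the row of steel rings from the biggest towards the smallest until it meets the ring that is too small for it. Press it lightly against that ring for about a second, never forcing it against any ring, then let go and leave it lying in the rings with its end against the ring that stopped it. Leave the other rod and the things on the table where they are.

Things in the scene. Friction and masses are not known exactly. Their poses are not given: they have to be found in the camera images.
- rod_1_mid (a point): one of two plain round beech rods, 160 to 180 mm long (cut by eye, the exact length is not told), 20 to 65 g, ends alike, 3 mm rounded edges; one rod is 22 mm thick, the other 17 mm, which is which is not told. This point: its middle, on the axis; y axis along the rod. It lies 52 to 56 mm above the table in a rack slot, its ends sticking out some 45 mm beyond the V-blocks
- rod_2_mid (a point): the other of the two plain round beech rods, 160 to 180 mm long (cut by eye, the exact length is not told), 20 to 65 g, ends alike, 3 mm rounded edges; one rod is 22 mm thick, the other 17 mm, which is which is not told. This point: its middle, on the axis; y axis along the rod. It lies 52 to 56 mm above the table in a rack slot, its ends sticking out some 45 mm beyond the V-blocks
- rack: plywood rack fixed to the table, base 160 (x) by 100 (y) by 12 mm high; origin at the centre of its underside. Two slots run along its y axis, at x = -45 mm (front slot, nearer the robot) and x = +45 mm (back slot); each is a pair of V-blocks 12 mm thick at y = -30 and +30 mm, V bottom 40 mm and V tops about 60 mm above the table
- gauge: ring gauge fixed to the table: wooden base 70 (x) by 160 (y) by 18 mm high, origin at the centre of its underside; four upright steel rings on thin stems in a straight row along its y axis, hole axis 110 mm above the table over the base's middle. Biggest ring (28 mm hole) at the +y end, then 25, 19, 13 mm; rods go in from the +y end. All rigid: more than 15 N between rod and gauge is forcing
- ring_1: steel ring no. 1 of the gauge: round hole 28 mm wide, 46 mm outside, 8 mm thick. Origin: centre of the hole on the ring's face towards ring_1's open side (the face a rod meets first); y axis along the row, rods travel towards -y, z up. 56 mm from the gauge's middle on the +y side.
- ring_2: steel ring no. 2 of the gauge: round hole 25 mm wide, 43 mm outside, 8 mm thick. Origin: centre of the hole on the ring's face towards ring_1's open side (the face a rod meets first); y axis along the row, rods travel towards -y, z up. 45 mm beyond ring_1.
- ring_3: steel ring no. 3 of the gauge: round hole 19 mm wide, 37 mm outside, 8 mm thick. Origin: centre of the hole on the ring's face towards ring_1's open side (the face a rod meets first); y axis along the row, rods travel towards -y, z up. 90 mm beyond ring_1. The 17 mm rod passes with 1 mm to spare all round. The 22 mm rod cannot pass: its front end stops at this face.
- ring_4: steel ring no. 4 of the gauge: round hole 13 mm wide, 31 mm outside, 8 mm thick. Origin: centre of the hole on the ring's face towards ring_1's open side (the face a rod meets first); y axis along the row, rods travel towards -y, z up. 112 mm beyond ring_1. The 17 mm rod cannot pass: its front end stops at this face.
- bowl: green plastic bowl, 130 mm wide, 60 mm high, origin under its centre; leave alone
- can: blue drinks can, 54 mm wide, 130 mm high, origin under its centre; leave alone
- cone: white cone of thread, 68 mm wide, 140 mm high, origin under its centre; leave alone
- spool: small wooden spool, 40 mm wide, 50 mm high, origin under its centre; leave alone
Mind the look-alikes: they are no part of the job. What is shaped like the rack but blue, purple or yellow is not meant.

How it is judged:
On the way, in this order (a step that is already met when the one before it is completed fails the run):
1. the rod from the front slot has its end through the first two rings ((((y of rod_1_mid in the frame of ring_2 between 0 and 0.068 m and x of rod_1_mid in the frame of ring_2 between -0.012 and 0.012 m and z of rod_1_mid in the frame of ring_2 between -0.02 and 0.02 m and angle between the y axis of rod_1_mid and the y axis of gauge, either way round below 0.2 rad) and distance of rod_2_mid from where it was at the start of the episode below 0.015 m and x of rod_2_mid in the frame of rack above 0.025 m) or ((y of rod_2_mid in the frame of ring_2 between 0 and 0.077 m and x of rod_2_mid in the frame of ring_2 between -0.012 and 0.012 m and z of rod_2_mid in the frame of ring_2 between -0.02 and 0.02 m and angle between the y axis of rod_2_mid and the y axis of gauge, either way round below 0.2 rad) and distance of rod_1_mid from where it was at the start of the episode below 0.015 m and x of rod_1_mid in the frame of rack above 0.025 m))).
2. the rod is pressed with more than 2 N, for 0.4 s, against the ring that is too small for it (((y of rod_1_mid in the frame of ring_3 between 0.0765 and 0.0825 m and x of rod_1_mid in the frame of ring_3 between -0.012 and 0.012 m and z of rod_1_mid in the frame of ring_3 between -0.014 and 0.014 m and angle between the y axis of rod_1_mid and the y axis of gauge, either way round below 0.15 rad and contact force between rod_1 and ring_3 above 2 N) or (y of rod_2_mid in the frame of ring_4 between 0.0855 and 0.0915 m and x of rod_2_mid in the frame of ring_4 between -0.012 and 0.012 m and z of rod_2_mid in the frame of ring_4 between -0.014 and 0.014 m and angle between the y axis of rod_2_mid and the y axis of gauge, either way round below 0.15 rad and contact force between rod_2 and ring_4 above 2 N))), for 0.4 s.
At the end, for the whole second after the job is handed in: the rod lies at rest in the rings, in line with the row within 0.15 rad, its end within about 3 mm of the face of the ring too small for it (ring_3 for the 22 mm rod, ring_4 for the 17 mm rod); the other rod is within 15 mm of where it was, in the back slot of the rack (((y of rod_1_mid in the frame of ring_3 between 0.0765 and 0.0825 m and x of rod_1_mid in the frame of ring_3 between -0.012 and 0.012 m and z of rod_1_mid in the frame of ring_3 between -0.014 and 0.014 m and angle between the y axis of rod_1_mid and the y axis of gauge, either way round below 0.15 rad and linear speed of rod_1 below 0.01 m/s and distance of rod_2_mid from where it was at the start of the episode below 0.015 m and x of rod_2_mid in the frame of rack above 0.025 m) or (y of rod_2_mid in the frame of ring_4 between 0.0855 and 0.0915 m and x of rod_2_mid in the frame of ring_4 between -0.012 and 0.012 m and z of rod_2_mid in the frame of ring_4 between -0.014 and 0.014 m and angle between the y axis of rod_2_mid and the y axis of gauge, either way round below 0.15 rad and linear speed of rod_2 below 0.01 m/s and distance of rod_1_mid from where it was at the start of the episode below 0.015 m and x of rod_1_mid in the frame of rack above 0.025 m))); the robot touches nothing.
It fails at once if rod forced against the gauge with more than 15 N (contact force between any of rod_1, rod_2 and gauge above 15 N).
It fails at once if a bystander moved more than 20 mm (distance of any of bowl, can, cone, spool from where it was at the start of the episode above 0.02 m).
It also fails if it takes over 48 s, if anything falls off the work surface, if the arm or the gripper's body presses on something with over 40 N, if the wrist force passes 120 N, or if a joint passes its speed limit or range.

## Robot

A 6-joint arm with a two-finger parallel gripper is mounted at the origin on the work surface. World frame = base frame: x ahead of the robot, y to its left, z up, the work surface at z = 0. Lengths are in m, angles in rad, forces in N, time in s.
With the tool pointing down it reaches from about 0.35 to 0.775 m from the base axis. Payload 5.5 kg.
Tool frame: the origin (TCP) lies at the very end of the fingers, on their centre line; the grasp point (between the pads) lies 19 mm behind it; z points along the fingers, y is the line along which they close (so a half turn about z gives the same grasp; the last joint's range is limited). The gripper opens to 85 mm and grips with 20 to 120 N. Pads are 22 mm wide; open, the fingers measure 114 mm over their backs; the gripper's body (76 mm by 85 mm) begins 54 mm behind the grasp point. The pads swing forward as they close: fully open they stand 13 mm farther back than shut.
Start: joints at [-1.445, 0.313, 0.046, 1.304, 0, 1.431], TCP at [0.151, -0.555, 0.206] pointing down, gripper open.
Joint ranges: [-2.76, 2.76], [-0.86, 1.69], [-1.03, 1.26], [-2.2, 2.34], [-1.47, 1.5], [-3.14, 3.14]. Speed limits (rad/s): [2.57, 2.57, 3.14, 3.14, 3.14, 3.14].

## Interface

Orientations are given as a unit quaternion [w, x, y, z].
In Python, from workcell import env gives the robot as it stands. The module is installed in compiled form; this text tells all that it offers.
- The arm moves only by the tool jog_arm, never from a script. Its arguments are lists of equal length, an entry for each row: "gripper": the opening, from 0 (shut) to 1 (fully open); "offset": the shift along the world's x, y, z in cm, a list of three; "twist": the turn about the world's z in degrees. In form: {"gripper": [gripper, ...], "offset": [[dx, dy, dz], ...], "twist": [twist, ...]}. A call has exactly 8 rows; each row is the pose to reach, as a shift and turn from the pose commanded when the call began; what a row does not reach only later rows make up. A row lasts 1/8 s, in which the tool goes at most 62.5 mm and 10.7 degrees, less where a joint would pass 70% of its speed; a pose out of reach is approached as far as the arm can. A call with a gripper value outside its range is refused whole. The fingers move at their own pace and stop on an object; "squeeze" is the grip in N (left out, the last holds). Time passes only in rows, so rows that repeat a pose let the fingers close, or fill a call up. It gives the time, the measured TCP pose, the force, the opening and the grip force at its end, in the units of the state.
- env.get_state(): the state, without advancing time (a new reading comes with each control period).
- env.read_camera(name): name is "scene" or "side" or "wrist"; returns a dict with "image" (400x640x3 uint8, red, green, blue), "z_map" (400x640 float32, m along the optical axis (not along the pixel's ray), 0 where there is no reading), "fovy" (degrees; the focal length in pixels is half the picture's height over the tangent of half this angle, whatever the lens; pixels are square), "cx", "cy" (the principal point, pixels), "distortion" ([k1, k2, p1, p2, k3] as OpenCV has them; the pictures are not rectified), "cam_to_world" (4x4, takes a point from camera to world coordinates). Camera axes: x right, y up, looking along -z (the intrinsics and any distortion apply to the point x, -y, -z); pixel columns grow to the right and rows downward; lengths in m; the calibration is good to about 2 mm. A picture is of the moment at which its call begins.
- env.hand_in(): hands the job in; it is judged then, once.
The state is a dict: "clock": time; "joint_pos": joint angles; "qvel": joint speeds; "tau": joint torques, N m; "tcp_pos": TCP position; "orientation": TCP orientation; "wrist_force": force on the tool from outside, world axes, zero at the start; "ft_torque": the same for the moment, N m; "finger_gap": finger opening in m; "grip_force": force on a finger pad.
Only numpy, scipy, OpenCV 4.12 (cv2) and the standard library are available. Lean on these libraries where they do the work, as an engineer would, in place of code of your own. Each camera call takes 0.05 s, during which the arm holds its last target. There are 200 camera calls.

## Working session

There is one attempt and no reset: what is moved stays moved. The work goes in short steps, Python scripts to look and compute and a tool call to move; the robot and the scene stay as the last step left them, time stands still between calls to the robot, and variables do not carry over. Pictures are saved under pics/ and viewed, at most 10 in all, crops included, and the job is handed in when it is done.

Besides the shell and the picture viewer there is one more tool, called after ">>>" as a command line: name --pt "numbers of a row" for each row, then --argument value for the rest. jog_arm: Moves the arm, as the interface text tells. Its arguments: {"type":"object","properties":{"gripper":{"type":"array"},"offset":{"type":"array"},"twist":{"type":"array"},"squeeze":{"type":"number"}},"required":["gripper","offset","twist"]}

```bash
mkdir -p pics; cat > h.py <<'E'
import numpy as np, cv2
from workcell import env
def cam(n):
    c=env.read_camera(n); f=200/np.tan(np.radians(c['fovy'])/2)
    c['K']=np.array([[f,0,c['cx']],[0,f,c['cy']],[0,0,1.]]); c['D']=np.array(c['distortion'],float); c['T']=np.array(c['cam_to_world']); return c
def rays(c,uv):
    p=cv2.undistortPoints(np.array(uv,float).reshape(-1,1,2),c['K'],c['D']).reshape(-1,2)
    return np.c_[p[:,0],-p[:,1],-np.ones(len(p))]
def onplane(c,uv,z):
    d=rays(c,uv)@c['T'][:3,:3].T; o=c['T'][:3,3]; return o+d*((z-o[2])/d[:,2])[:,None]
def cloud(c):
    v,u=np.mgrid[0:400,0:640]; r=rays(c,np.stack([u,v],-1).reshape(-1,2))
    z=c['z_map'].reshape(-1); P=(r*z[:,None])@c['T'][:3,:3].T+c['T'][:3,3]; P[z==0]=np.nan; return P.reshape(400,640,3)
def save(n,im): cv2.imwrite('pics/'+n+'.png',im[:,:,::-1])
E
python3 - <<'E'
from h import *
for n in('scene','side'):
    c=cam(n); save(n+'0',c['image']); np.save(n+'0.npy',cloud(c)); print(n,c['T'].round(3).tolist(),c['fovy'],c['D'])
    np.savez(n+'0.npz',image=c['image'],T=c['T'],K=c['K'],D=c['D'])
print(env.get_state())
E
```

```text
scene [[0.622, -0.536, 0.57, 1.253], [0.783, 0.436, -0.444, -0.468], [-0.011, 0.723, 0.691, 0.974], [0.0, 0.0, 0.0, 1.0]] 52.70962723721194 [-0.05528036  0.          0.          0.          0.        ]
side [[-0.966, 0.193, -0.173, 0.358], [-0.259, -0.695, 0.67, 0.777], [0.009, 0.692, 0.722, 0.821], [0.0, 0.0, 0.0, 1.0]] 56.61757924353419 [0.00011039 0.         0.         0.         0.        ]
{'clock': 0.1, 'joint_pos': array([-1.44460790e+00,  3.13917417e-01,  4.51205109e-02,  1.30360258e+00,
       -1.42362134e-05,  1.43115020e+00]), 'qvel': array([ 0.00094917, -0.00052848,  0.00140912,  0.00219122,  0.00051811,
        0.00066314]), 'tau': array([ 1.88468075e-03, -4.81728816e+01,  2.99242473e+01,  1.28592408e-02,
       -1.25496558e-04,  1.08832478e-05]), 'tcp_pos': array([ 0.15096006, -0.55432875,  0.20511398]), 'orientation': array([-8.01607558e-04,  9.91179177e-01,  1.32526213e-01, -1.72428740e-06]), 'wrist_force': array([ 0.03287263,  0.75419962, -0.61475626]), 'ft_torque': array([-0.03501409, -0.02709668,  0.00813909]), 'grip_force': 0.0, 'finger_gap': 0.08593247670461103}
```

View pics/scene0.png

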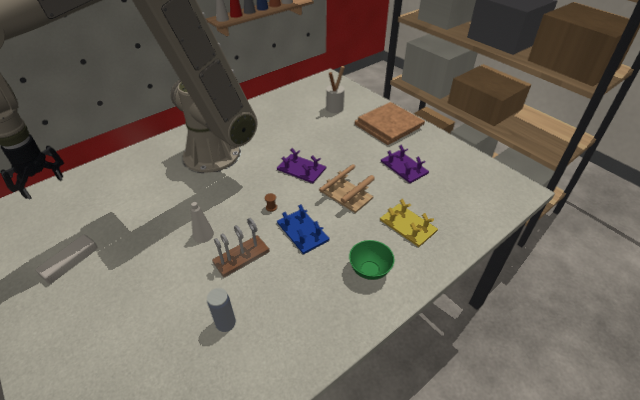

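View pics/side0.png

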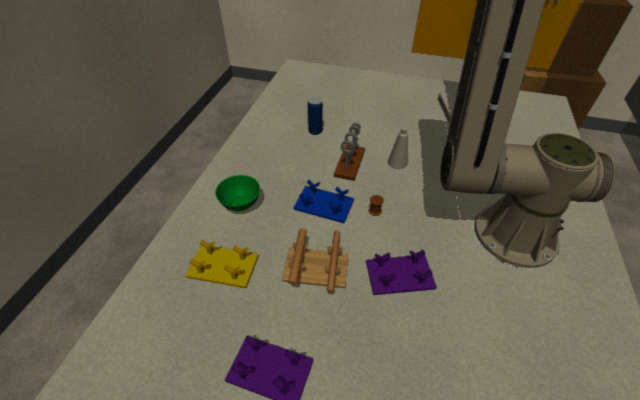

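The plywood rack is at scene (347,188) and side (316,265). Its look-alikes in the scene view are blue (303,228), purple (301,166) and (404,164), and yellow (409,222); none of them holds rods. The target is the front-slot rod, at scene (338,180) and side (335,260), nearer the robot. The back rod is at scene (357,189) and side (299,257). The gauge is at scene (240,250) and side (350,160).

```bash
python3 - <<'E'
from h import *
a=cv2.resize(cv2.imread('pics/side0.png')[215:300,270:370],None,fx=4,fy=4,interpolation=2)
b=cv2.resize(cv2.imread('pics/scene0.png')[155:215,310:385],None,fx=5,fy=5,interpolation=2)
c=cv2.resize(cv2.imread('pics/scene0.png')[210:280,205:280],None,fx=4,fy=4,interpolation=2)
d=cv2.resize(cv2.imread('pics/side0.png')[110:190,320:420],None,fx=4,fy=4,interpolation=2)
W=np.zeros((600,800,3),np.uint8)
W[:300,:375]=b; W[:280,400:700]=c; 
a=a[:295]; W[305:600,:400]=a; W[305:600,400:]=d[:295]
cv2.imwrite('pics/crop.png',W)
for n,(r,g) in {'side':((215,300,270,370),(110,190,325,380)),'scene':((155,215,310,385),(210,280,205,280))}.items():
    P=np.load(n+'0.npy')
    R=P[r[0]:r[1],r[2]:r[3]].reshape(-1,3); R=R[(R[:,2]>0.047)&(R[:,2]<.09)]
    _,lab,cen=cv2.kmeans(R[:,:2].astype(np.float32),2,None,(3,50,1e-5),5,0)
    for k in(0,1):
        Q=R[lab[:,0]==k]; m=np.median(Q,0); v=np.linalg.svd(Q[:,:2]-m[:2],full_matrices=False)[2][0]
        t=(Q[:,:2]-m[:2])@v; s=(Q[:,:2]-m[:2])@[-v[1],v[0]]
        e=m[:2]+v*(t.min()+t.max())/2
        print(n,'rod',len(Q),e.round(4),'ang',np.degrees(np.arctan2(v[1],v[0])).round(1),'len',np.ptp(t).round(4),'w',np.percentile(s,[2,98]).round(4),'ztop',np.percentile(Q[:,2],[50,95]).round(4))
    G=P[g[0]:g[1],g[2]:g[3]].reshape(-1,3); H=G[(G[:,2]>0.085)&(G[:,2]<.15)]
    m=np.median(H,0); v=np.linalg.svd(H[:,:2]-m[:2],full_matrices=False)[2][0]; t=(H[:,:2]-m[:2])@v
    print(n,'rings',len(H),m.round(4),np.degrees(np.arctan2(v[1],v[0])).round(1),(m[:2]+v*t.min()).round(4),(m[:2]+v*t.max()).round(4),'zmax',H[:,2].max())
    print(np.histogram(t,20))
    B=G[(G[:,2]>.01)&(G[:,2]<.024)]; q=cv2.minAreaRect((B[:,:2]*1000).astype(np.float32)); print('base',q)
E
```

```text
side rod 509 [0.4663 0.2549] ang 98.4 len 0.1802 w [-0.0169  0.017 ] ztop [0.0581 0.0617]
side rod 568 [0.5545 0.268 ] ang 98.2 len 0.162 w [-0.0172  0.0162] ztop [0.0638 0.0677]
side rings 291 [ 0.5149 -0.1625  0.1175] 88.1 [ 0.5124 -0.237 ] [ 0.5165 -0.1129] zmax 0.13399224354727923
(array([15, 22,  0, 11, 46, 11,  0,  0,  0,  0,  0, 37, 37,  0,  0,  0,  0,
        1, 26, 85]), array([-7.45386456e-02, -6.83318483e-02, -6.21250510e-02, -5.59182537e-02,
       -4.97114564e-02, -4.35046591e-02, -3.72978618e-02, -3.10910645e-02,
       -2.48842672e-02, -1.86774699e-02, -1.24706726e-02, -6.26387534e-03,
       -5.70780407e-05,  6.14971926e-03,  1.23565166e-02,  1.85633139e-02,
        2.47701112e-02,  3.09769085e-02,  3.71837058e-02,  4.33905031e-02,
        4.95973003e-02]))
base ((516.575439453125, -171.61004638671875), (165.34056091308594, 70.69880676269531), 88.37948608398438)
scene rod 268 [0.4601 0.2639] ang 128.8 len 0.1844 w [-0.0419  0.1134] ztop [0.0573 0.0624]
scene rod 289 [0.5598 0.2651] ang -82.1 len 0.1613 w [-0.017   0.0137] ztop [0.0631 0.0681]
scene rings 286 [ 0.5196 -0.171   0.1159] -90.6 [ 0.5202 -0.1187] [ 0.519  -0.2399] zmax 0.13513611038687756
(array([45, 45,  0,  0,  0,  0,  0, 16, 64,  0,  0,  0,  0,  0,  2, 34, 28,
        0, 10, 42]), array([-0.05233512, -0.04627278, -0.04021043, -0.03414809, -0.02808574,
       -0.02202339, -0.01596105, -0.0098987 , -0.00383636,  0.00222599,
        0.00828833,  0.01435068,  0.02041302,  0.02647537,  0.03253771,
        0.03860006,  0.0446624 ,  0.05072475,  0.05678709,  0.06284944,
        0.06891178]))
base ((496.2689208984375, -154.0829315185547), (237.54702758789062, 194.82412719726562), 60.13547897338867)
```

View pics/crop.png

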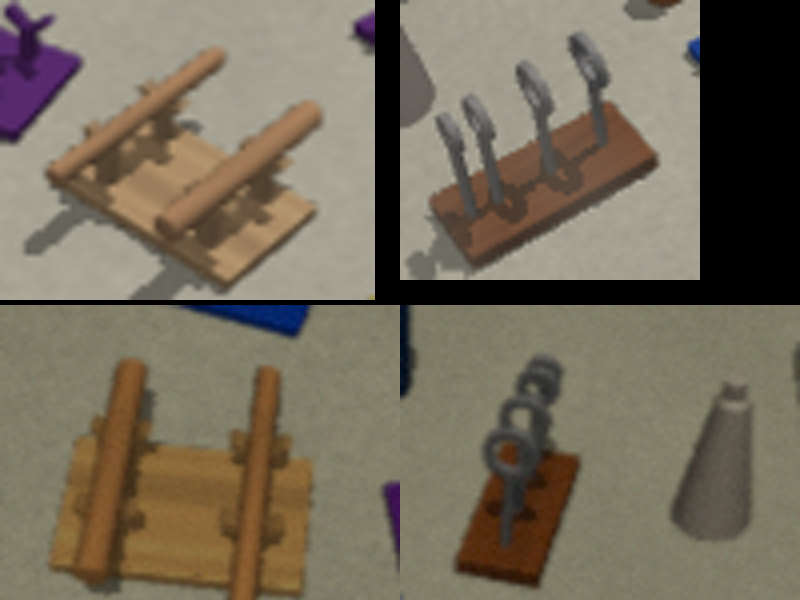

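The thin rod (17 mm) lies in the front slot at scene (338,180), side (335,262). The thick one is in the back slot, so the stop will be ring_4. The gauge's big ring is at the end towards the rack. Next I get the wrist camera pose and per-ring estimates.

```bash
python3 - <<'E'
from h import *
c=cam('wrist'); s=env.get_state(); print(c['T'].round(3).tolist(),c['fovy'],c['D'],s['tcp_pos'])
for n,g in {'side':(110,190,325,380),'scene':(210,280,205,280)}.items():
    P=np.load(n+'0.npy'); G=P[g[0]:g[1],g[2]:g[3]].reshape(-1,3); H=G[(G[:,2]>0.092)&(G[:,2]<.15)]
    o=np.sort(H[:,1]); cuts=o[:-1][np.diff(o)>0.005]; 
    for L,U in zip([-9,*cuts],[*cuts,9]):
        Q=H[(H[:,1]>L)&(H[:,1]<=U)]
        if len(Q)>5: print(n,len(Q),'y',np.median(Q[:,1]).round(4),'x',Q[:,0].min().round(4),Q[:,0].max().round(4),'mid',((Q[:,0].min()+Q[:,0].max())/2).round(4),'zmax',Q[:,2].max().round(4))
E
```

```text
[[0.262, 0.919, 0.293, 0.226], [-0.965, 0.251, 0.078, -0.533], [-0.001, -0.303, 0.953, 0.372], [0.0, 0.0, 0.0, 1.0]] 65.7606196940302 [0.01997584 0.         0.         0.         0.        ] [ 0.15098368 -0.55441781  0.20521827]
side 37 y -0.2292 x 0.5015 0.5286 mid 0.5151 zmax 0.1263
side 66 y -0.2083 x 0.4977 0.5321 mid 0.5149 zmax 0.1314
side 74 y -0.1626 x 0.4953 0.5375 mid 0.5164 zmax 0.1325
side 107 y -0.1179 x 0.4955 0.5396 mid 0.5176 zmax 0.134
scene 47 y -0.2374 x 0.5028 0.5299 mid 0.5164 zmax 0.1278
scene 61 y -0.2153 x 0.499 0.5347 mid 0.5169 zmax 0.1301
scene 77 y -0.1698 x 0.4973 0.5395 mid 0.5184 zmax 0.1339
scene 87 y -0.1246 x 0.4954 0.541 mid 0.5182 zmax 0.1351
```

>>> jog_arm --gripper '[1, 1, 1, 1, 1, 1, 1, 1]' --pt "3 4 2" --pt "7 9 4" --pt "11 14.5 6" --pt "15.5 19.5 8" --pt "20 24 8" --pt "24.5 28.5 8" --pt "29 33 8" --pt "33 37 8" --twist '[10, 20, 30, 40, 50, 60, 70, 75]'

```text
clock: 1.15
tcp_pos: [0.4699, -0.1954, 0.2859]
orientation: [0.0, 0.704, 0.71, -0.0]
wrist_force: [1.1, -0.8, 0.3]
finger_gap: 0.0855
grip_force: 0.0
```

```bash
python3 - <<'E'
from h import *
c=cam('wrist'); save('w1',c['image']); P=cloud(c); np.savez('w1.npz',T=c['T'],K=c['K'],D=c['D'],P=P,image=c['image'])
H=P.reshape(-1,3); H=H[(H[:,2]>.095)&(H[:,2]<.14)&(abs(H[:,0]-.517)<.04)&(abs(H[:,1]+.17)<.1)]
h,e=np.histogram(H[:,1],50); print(h)
for i in range(50): 
    Q=H[(H[:,1]>=e[i])&(H[:,1]<=e[i+1])]
    if len(Q)>15: print(e[i].round(4),len(Q),Q[:,0].min().round(4),Q[:,0].max().round(4),((Q[:,0].min()+Q[:,0].max())/2).round(4),Q[:,2].max().round(4))
E
```

```text
[ 32  59  82 132   0   0   0   0   0  36  78 106 153   0   0   0   0   0
   0   0   0   0   0   0   0   0   0   5  80 107 162  47   0   0   0   0
   0   0   0   0   0   0   0   0   0   0  54  96 118 109]
-0.2371 32 0.5001 0.5285 0.5143 0.1245
-0.2346 59 0.5 0.5283 0.5141 0.1246
-0.2322 82 0.4999 0.5303 0.5151 0.1249
-0.2298 132 0.5009 0.5293 0.5151 0.1254
-0.2153 36 0.4981 0.5316 0.5148 0.1277
-0.2129 78 0.4978 0.5315 0.5146 0.1285
-0.2105 106 0.4979 0.5335 0.5157 0.128
-0.2081 153 0.4979 0.5323 0.5151 0.127
-0.1694 80 0.4955 0.5363 0.5159 0.1309
-0.167 107 0.4955 0.5361 0.5158 0.1311
-0.1646 162 0.4955 0.5373 0.5164 0.1312
-0.1622 47 0.4964 0.5293 0.5129 0.1281
-0.126 54 0.4962 0.5368 0.5165 0.132
-0.1236 96 0.495 0.5382 0.5166 0.1327
-0.1211 118 0.495 0.5382 0.5166 0.1326
-0.1187 109 0.4951 0.5381 0.5166 0.1324
```

View pics/w1.png

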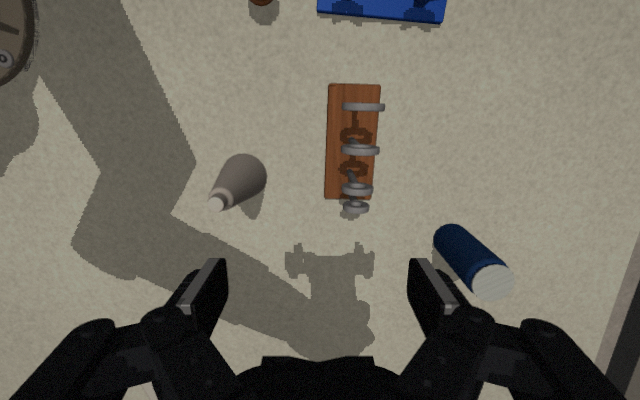

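The wrist view shows the rings clearly: ring_1 at pixel (363,106), ring_4 at (356,207). Both match the given heights and spacing. Next I go over the rod's rack-side tail.

>>> jog_arm --gripper '[1, 1, 1, 1, 1, 1, 1, 1]' --pt "0 6 0" --pt "0 12 0" --pt "0 18.5 0" --pt "0 24.5 -1" --pt "0 31 -3" --pt "-1 37 -5" --pt "-1 43 -7" --pt "-1 48 -9" --twist '[1, 2, 3, 4, 5, 6, 7, 8]'

```text
clock: 2.2
tcp_pos: [0.4585, 0.2849, 0.1954]
orientation: [0.0, 0.654, 0.756, 0.0]
wrist_force: [1.4, -0.2, 0.6]
finger_gap: 0.0858
grip_force: 0.0
```

```bash
python3 - <<'E'
from h import *
c=cam('wrist'); save('w2',c['image']); P=cloud(c); s=env.get_state(); print(s['tcp_pos'],s['orientation'],np.degrees(2*np.arctan2(s['orientation'][2],s['orientation'][1])))
H=P.reshape(-1,3); 
for z0 in (.05,):
    Q=H[(H[:,2]>z0)&(H[:,2]<.072)&(abs(H[:,1]-.26)<.12)&(abs(H[:,0]-.462)<.045)]
    b=np.arange(.15,.36,.01)
    for i in b:
        q=Q[(Q[:,1]>=i)&(Q[:,1]<i+.01)]
        if len(q)>10: print(i.round(2),len(q),q[:,0].min().round(4),q[:,0].max().round(4),np.median(q[:,0]).round(4),q[:,2].max().round(4),q[:,1].min().round(4),q[:,1].max().round(4))
E
```

```text
[0.45660026 0.29039339 0.19171282] [-2.31920033e-03  6.52175474e-01  7.58064485e-01 -9.47162474e-05] 98.58808475812644
0.16 26 0.4714 0.4853 0.4772 0.0597 0.1667 0.17
0.17 107 0.4699 0.486 0.4779 0.0602 0.1701 0.1798
0.18 119 0.4675 0.4848 0.4767 0.0609 0.18 0.19
0.19 130 0.4659 0.4842 0.4745 0.0604 0.1901 0.2
0.2 132 0.4647 0.4828 0.4735 0.061 0.2001 0.21
0.21 184 0.4521 0.4909 0.4702 0.0602 0.21 0.22
0.22 247 0.4513 0.4908 0.4713 0.0606 0.22 0.2299
0.23 150 0.4604 0.4891 0.4699 0.0599 0.2301 0.2399
0.24 143 0.459 0.4766 0.4676 0.0605 0.24 0.2499
0.25 142 0.4577 0.475 0.466 0.0611 0.2501 0.26
0.26 147 0.4562 0.4734 0.4648 0.0603 0.26 0.27
0.27 220 0.4431 0.4822 0.4611 0.0607 0.27 0.28
0.28 277 0.4426 0.4819 0.4637 0.0606 0.28 0.29
0.29 159 0.4519 0.4803 0.4601 0.0599 0.29 0.2999
0.3 162 0.4504 0.4671 0.4586 0.0612 0.3 0.31
0.31 163 0.4491 0.4655 0.4573 0.0602 0.31 0.32
0.32 179 0.4466 0.4651 0.4556 0.061 0.32 0.3299
0.33 192 0.4455 0.4636 0.4544 0.0604 0.33 0.34
0.34 39 0.4471 0.4619 0.4549 0.0598 0.34 0.3424
```

View pics/w2.png

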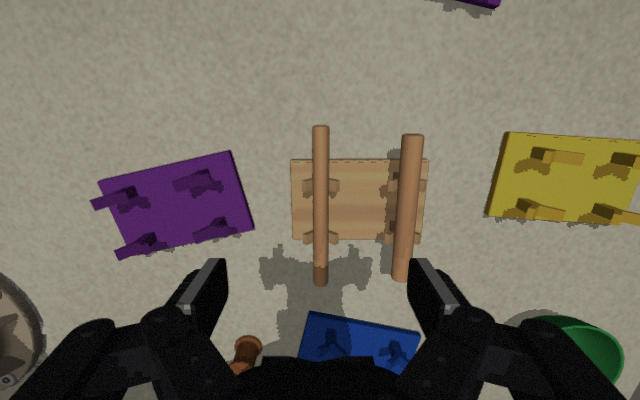

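The front rod runs from pixel (321,127) to (321,285). Its mid is (0.4665, 0.2546), axis z 0.052, yaw 98.25°, length about 177 mm. Width is about 17 mm, as described. Descend partway and check.

>>> jog_arm --gripper '[0.6, 0.6, 0.6, 0.6, 0.6, 0.6, 0.6, 0.6]' --pt "0 1 -3" --pt "0.2 1.9 -7" --pt "0.2 1.9 -10" --pt "0.2 1.9 -10" --pt "0.2 1.9 -10" --pt "0.2 1.9 -10" --pt "0.2 1.9 -10" --pt "0.2 1.9 -10" --twist '[0, 0, 0, 0, 0, 0, 0, 0]'

```text
clock: 3.25
tcp_pos: [0.4612, 0.302, 0.0966]
orientation: [0.0, 0.655, 0.756, 0.001]
wrist_force: [0.0, -0.2, -0.0]
finger_gap: 0.0514
grip_force: 0.0
```

```bash
cat > st.py <<'E'
from h import *
s=env.get_state(); q=s['orientation']; print(s['clock'],s['tcp_pos'].round(4),np.degrees(2*np.arctan2(q[2],q[1])).round(2),q.round(4),s['wrist_force'].round(2),s['finger_gap'].round(4))
E
python3 st.py
```

```text
Traceback (most recent call last):
  File "st.py", line 2, in <module>
    s=env.get_state(); q=s['orientation']; print(s['clock'],s['tcp_pos'].round(4),np.degrees(2*np.arctan2(q[2],q[1])).round(2),q.round(4),s['wrist_force'].round(2),s['finger_gap'].round(4))
                                                                                                                                                                    ^^^^^^^^^^^^^^^^^^^^^
AttributeError: 'float' object has no attribute 'round'
```

>>> jog_arm --gripper '[0.6, 0.6, 0.6, 0.6, 0, 0, 0, 0]' --pt "-0.3 0.7 -2.5" --pt "-0.3 0.7 -5" --pt "-0.3 0.7 -6.3" --pt "-0.3 0.7 -6.3" --pt "-0.3 0.7 -6.3" --pt "-0.3 0.7 -6.3" --pt "-0.3 0.7 -6.3" --pt "-0.3 0.7 -6.3" --twist '[0, 0, 0, 0, 0, 0, 0, 0]' --squeeze 25

```text
clock: 4.25
tcp_pos: [0.4582, 0.3091, 0.0335]
orientation: [0.0, 0.655, 0.756, 0.001]
wrist_force: [-0.0, 0.7, 2.1]
finger_gap: 0.0
grip_force: 0.7
```

```bash
sed -i "s/s\['finger_gap'\].round(4)/s['finger_gap'],s['grip_force']/" st.py; python3 st.py
```

```text
4.25 [0.4582 0.3091 0.0335] 98.23 [2.000e-04 6.545e-01 7.560e-01 6.000e-04] [-0.03  0.7   2.13] 4.7407972477638194e-05 0.6678167078644037
```

```bash
python3 - <<'E'
from h import *
c=cam('wrist'); d=cam('side')
W=np.vstack([c['image'][100:400,120:520],cv2.resize(d['image'][200:300,260:393],(400,300))]); save('w3',W)
P=cloud(c).reshape(-1,3)
Q=P[(P[:,2]>.05)&(P[:,2]<.08)&(abs(P[:,1]-.26)<.12)&(abs(P[:,0]-.462)<.045)]
for i in np.arange(.15,.36,.015):
    q=Q[(Q[:,1]>=i)&(Q[:,1]<i+.01)]
    if len(q)>10: print(i.round(3),len(q),q[:,0].min().round(4),q[:,0].max().round(4),q[:,2].max().round(4),q[:,1].min().round(4),q[:,1].max().round(4))
E
```

```text
0.255 175 0.4618 0.4687 0.0628 0.2551 0.2649
0.315 1357 0.4437 0.4703 0.08 0.315 0.325
0.33 555 0.4468 0.4629 0.0562 0.33 0.34
```

View pics/w3.png

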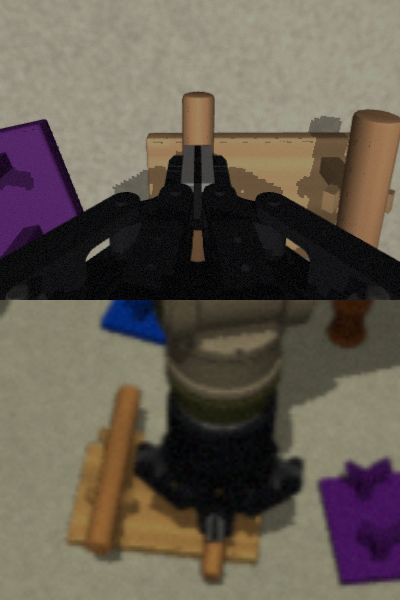

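```bash
python3 - <<'E'
from h import *
c=cam('wrist'); im=c['image']; P=cloud(c)
z=cv2.resize(im[180:380,240:400],None,fx=4,fy=4,interpolation=2)[:600]
z=np.clip(z.astype(float)*2,0,255).astype(np.uint8); save('w4',z)
for r in (200,220,238,245,252,260,270,280,300,320,340,355):
    print(r,[tuple((P[r,k]*1000).round().astype(int)) if np.isfinite(P[r,k,0]) else None for k in (300,305,310,318,325,332,338)])
E
python3 st.py
```

```text
200 [(np.int64(444), np.int64(323), np.int64(-1)), (np.int64(447), np.int64(340), np.int64(51)), (np.int64(450), np.int64(341), np.int64(54)), (np.int64(453), np.int64(342), np.int64(54)), (np.int64(457), np.int64(341), np.int64(52)), (np.int64(461), np.int64(341), np.int64(50)), (np.int64(470), np.int64(327), np.int64(-1))]
220 [(np.int64(446), np.int64(308), np.int64(-1)), (np.int64(448), np.int64(329), np.int64(52)), (np.int64(451), np.int64(331), np.int64(54)), (np.int64(455), np.int64(332), np.int64(56)), (np.int64(459), np.int64(331), np.int64(53)), (np.int64(462), np.int64(331), np.int64(51)), (np.int64(472), np.int64(312), np.int64(0))]
238 [(np.int64(448), np.int64(300), np.int64(10)), (np.int64(450), np.int64(319), np.int64(52)), (np.int64(452), np.int64(321), np.int64(55)), (np.int64(456), np.int64(322), np.int64(56)), (np.int64(460), np.int64(322), np.int64(55)), (np.int64(464), np.int64(322), np.int64(52)), (np.int64(473), np.int64(303), np.int64(9))]
245 [(np.int64(448), np.int64(295), np.int64(11)), (np.int64(450), np.int64(316), np.int64(53)), (np.int64(453), np.int64
[... 2279 characters left out ...]
(np.int64(456), np.int64(303), np.int64(105)), (np.int64(465), np.int64(263), np.int64(60)), (np.int64(461), np.int64(303), np.int64(105)), (np.int64(460), np.int64(323), np.int64(127)), (np.int64(461), np.int64(328), np.int64(132))]
355 [(np.int64(451), np.int64(322), np.int64(133)), (np.int64(453), np.int64(314), np.int64(124)), (np.int64(456), np.int64(301), np.int64(111)), (np.int64(466), np.int64(255), np.int64(62)), (np.int64(462), np.int64(301), np.int64(110)), (np.int64(461), np.int64(318), np.int64(127)), (np.int64(460), np.int64(328), np.int64(137))]
4.4 [0.4581 0.3092 0.0332] 98.23 [1.000e-04 6.545e-01 7.560e-01 5.000e-04] [0.49 1.28 1.47] -0.0002932523241377617 0.8752765785902739
```

View pics/w4.png

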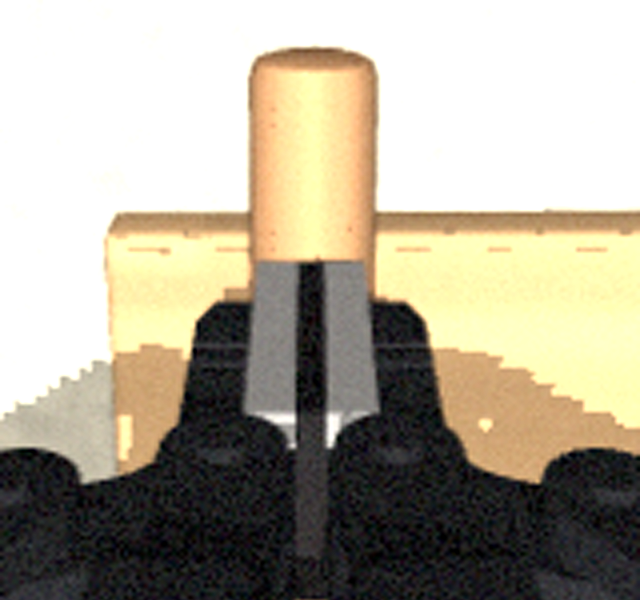

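```bash
python3 - <<'E'
from h import *
a=np.load('w1.npz'); P=a['P']; 
R=P[240:330,150:500]; 
def low(R,t):
    R=R.reshape(-1,3); m=(abs(R[:,1]-t[1])<.03)&(abs(R[:,0]-t[0])<.07)&(R[:,2]>t[2]-.03)&(R[:,2]<t[2]+.08); Q=R[m]; i=np.argsort(Q[:,2]); print(len(Q),(Q[i[::max(1,len(i)//12)]]*1000).round())
low(R,(.4699,-.1954,.2859))
print((a['T']*1000).round())
d=cam('side'); P=cloud(d); 
k=(abs(P[...,0]-.458)<.03)&(abs(P[...,1]-.309)<.03)&(P[...,2]>.04)&(P[...,2]<.2)
dark=d['image'].max(-1)<60
Q=P[k&dark]; print('side dark zmin',np.sort(Q[:,2])[:10], len(Q))
c=cam('wrist'); print((c['T']*1000).round())
E
```

```text
5889 [[ 512. -197.  323.]
 [ 512. -201.  330.]
 [ 524. -187.  334.]
 [ 512. -195.  338.]
 [ 515. -183.  341.]
 [ 512. -204.  344.]
 [ 416. -188.  347.]
 [ 427. -187.  350.]
 [ 426. -186.  353.]
 [ 417. -188.  356.]
 [ 512. -185.  359.]
 [ 513. -184.  361.]
 [ 419. -182.  366.]]
[[1000.   -7.   -3.  469.]
 [   7.  953.  304. -117.]
 [   1. -304.  953.  453.]
 [   0.    0.    0. 1000.]]
side dark zmin [0.04756951 0.05272736 0.05315724 0.06576024 0.06621354 0.06686123
 0.06722051 0.06782445 0.06812891 0.06857035] 474
[[ 990. -136.  -45.  446.]
 [ 143.  943.  300.  387.]
 [   2. -304.  953.  200.]
 [   0.    0.    0. 1000.]]
```

The reported TCP lies about 24 mm beyond the real closed fingertips: the depth shows the tips at z≈0.058 while the TCP reads 0.033. So the fingers shut just above the rod and tipped it slightly. I raise, reopen and recheck the rod.

>>> jog_arm --gripper '[0, 0, 0.6, 0.6, 0.6, 0.6, 0.6, 0.6]' --pt "0 0 1" --pt "0 0 3" --pt "0 0 5" --pt "0 0 6" --pt "0 0 6" --pt "0 0 6" --pt "0 0 6" --pt "0 0 6" --twist '[0, 0, 0, 0, 0, 0, 0, 0]'

```text
clock: 5.5
tcp_pos: [0.4574, 0.3087, 0.0923]
orientation: [-0.0, 0.655, 0.756, -0.0]
wrist_force: [-0.1, -0.9, 0.6]
finger_gap: 0.0512
grip_force: 0.0
```

```bash
python3 - <<'E'
from h import *
c=cam('wrist'); P=cloud(c).reshape(-1,3)
Q=P[(P[:,2]>.045)&(P[:,2]<.075)&(abs(P[:,1]-.26)<.12)&(abs(P[:,0]-.462)<.03)]
for i in np.arange(.15,.36,.01):
    q=Q[(Q[:,1]>=i)&(Q[:,1]<i+.01)]
    if len(q)>10: print(i.round(3),len(q),((q[:,0].min()+q[:,0].max())/2).round(4),np.ptp(q[:,0]).round(4),q[:,2].max().round(4),q[:,1].min().round(4),q[:,1].max().round(4))
E
python3 st.py
```

```text
0.18 46 0.4761 0.0174 0.0595 0.182 0.19
0.19 217 0.475 0.0179 0.0605 0.19 0.2
0.2 219 0.4736 0.0176 0.0604 0.2002 0.21
0.21 313 0.4714 0.0391 0.0602 0.2101 0.22
0.22 532 0.4709 0.0396 0.0604 0.22 0.23
0.23 285 0.4748 0.0284 0.0602 0.23 0.24
0.24 245 0.4672 0.0178 0.0605 0.24 0.2499
0.25 256 0.4658 0.0175 0.0603 0.25 0.26
0.26 260 0.4643 0.0171 0.0609 0.26 0.2699
0.27 444 0.4628 0.0395 0.0609 0.27 0.28
0.28 651 0.4622 0.0399 0.0605 0.28 0.29
0.29 306 0.4661 0.029 0.0604 0.29 0.3
0.3 314 0.4586 0.0181 0.061 0.3 0.31
0.31 326 0.4571 0.0178 0.0608 0.31 0.32
0.32 341 0.4556 0.0174 0.0601 0.3201 0.33
0.33 354 0.4542 0.0173 0.0606 0.33 0.34
0.34 144 0.4536 0.0152 0.0597 0.34 0.343
5.55 [0.4575 0.3087 0.0924] 98.23 [-2.000e-04  6.545e-01  7.560e-01 -4.000e-04] [ 0.98  0.18 -0.7 ] 0.051055067669694046 0.0
```

>>> jog_arm --gripper '[0.6, 0.6, 0.6, 0.6, 0, 0, 0, 0]' --pt "0 0.3 -3" --pt "0 0.3 -6" --pt "0 0.3 -8.4" --pt "0 0.3 -8.4" --pt "0 0.3 -8.4" --pt "0 0.3 -8.4" --pt "0 0.3 -8.4" --pt "0 0.3 -8.4" --twist '[0, 0, 0, 0, 0, 0, 0, 0]' --squeeze 30

```text
clock: 6.55
tcp_pos: [0.4584, 0.3123, 0.0099]
orientation: [0.0, 0.655, 0.756, 0.001]
wrist_force: [-2.1, 0.7, 3.7]
finger_gap: 0.0159
grip_force: 29.4
```

```bash
python3 st.py
```

```text
6.55 [0.4584 0.3123 0.0099] 98.23 [3.000e-04 6.545e-01 7.560e-01 9.000e-04] [-2.06  0.73  3.67] 0.01594981065905052 29.351836144924164
```

Gripped (gap 16 mm). Lift and carry it to a staging pose in line with the gauge.

>>> jog_arm --gripper '[0, 0, 0, 0, 0, 0, 0, 0]' --pt "0 0 2" --pt "0 0 4.5" --pt "0.5 -1 6" --pt "2 -6 6" --pt "3.5 -12 6" --pt "5 -18 6" --pt "6 -22.5 6" --pt "6.15 -24.7 5.8" --twist '[0, 0, -1, -3, -5, -7, -9, -9.2]'

```text
clock: 7.55
tcp_pos: [0.5201, 0.0616, 0.0669]
orientation: [0.001, 0.715, 0.7, 0.0]
wrist_force: [0.6, 0.3, -0.2]
finger_gap: 0.0157
grip_force: 29.3
```

>>> jog_arm --gripper '[0, 0, 0, 0, 0, 0, 0, 0]' --pt "0 0 0" --pt "0 0 0" --pt "0 0 0" --pt "0 0 0" --pt "0 0 0" --pt "0 0 0" --pt "0 0 0" --pt "0 0 0" --twist '[0, 0, 0, 0, 0, 0, 0, 0]'

```text
clock: 8.55
tcp_pos: [0.5193, 0.0649, 0.0669]
orientation: [0.0, 0.713, 0.701, 0.0]
wrist_force: [0.6, 0.7, -0.4]
finger_gap: 0.0159
grip_force: 29.3
```

```bash
cat > rod.py <<'E'
from h import *
import sys
np.set_printoptions(suppress=True)
for n in ('wrist','side','scene'):
    c=cam(n); P=cloud(c); im=c['image'].astype(int)
    if n!='wrist': save(n+sys.argv[1],c['image'])
    wood=(im[...,0]>im[...,2]*1.35)
    m=wood&(abs(P[...,0]-.518)<.03)&(P[...,1]>-.24)&(P[...,1]<.14)&(P[...,2]>.075)&(P[...,2]<.16)
    Q=P[m]; print(n,len(Q))
    if len(Q)<30: continue
    for i in np.arange(-.24,.14,.02):
        q=Q[(Q[:,1]>=i)&(Q[:,1]<i+.02)]
        if len(q)>20: print('  y',i.round(2),'x',((q[:,0].min()+q[:,0].max())/2).round(4),'w',np.ptp(q[:,0]).round(4),'ztop',np.percentile(q[:,2],97).round(4))
    print('  y ends',Q[:,1].min().round(4),Q[:,1].max().round(4))
E
python3 rod.py 1; python3 st.py
```

```text
wrist 5690
  y 0.02 x 0.5181 w 0.0169 ztop 0.1161
  y 0.04 x 0.518 w 0.0598 ztop 0.1215
  y 0.06 x 0.5183 w 0.0594 ztop 0.1482
  y 0.08 x 0.5191 w 0.0417 ztop 0.1573
  y ends 0.0211 0.0956
side 120
  y 0.06 x 0.5182 w 0.059 ztop 0.1483
  y 0.08 x 0.5237 w 0.0269 ztop 0.1477
  y ends 0.0293 0.0981
scene 228
  y -0.08 x 0.5191 w 0.0154 ztop 0.1191
  y -0.06 x 0.5171 w 0.0177 ztop 0.1195
  y -0.04 x 0.5184 w 0.0156 ztop 0.1196
  y -0.02 x 0.5195 w 0.0149 ztop 0.1192
  y -0.0 x 0.5208 w 0.0122 ztop 0.1195
  y 0.02 x 0.5218 w 0.0128 ztop 0.1201
  y 0.04 x 0.5171 w 0.0224 ztop 0.1194
  y ends -0.0858 0.0585
8.7 [0.5193 0.0648 0.0669] 89.02 [0.     0.7131 0.701  0.    ] [-0.7   0.26 -0.94] 0.015695932450236608 29.34245467185974
```

>>> jog_arm --gripper '[0, 0, 0, 0, 0, 0, 0, 0]' --pt "0.12 -0.5 0.1" --pt "0.09 -1.5 0.1" --pt "0.08 -2.5 0.1" --pt "0.06 -3.5 0.1" --pt "0.04 -4.5 0.1" --pt "0.02 -5.5 0.1" --pt "0.02 -6 0.1" --pt "0.02 -6 0.1" --twist '[0, 0, 0, 0, 0, 0, 0, 0]'

```text
clock: 9.7
tcp_pos: [0.5195, 0.0045, 0.0679]
orientation: [0.0, 0.713, 0.701, 0.0]
wrist_force: [-0.5, 0.0, -0.3]
finger_gap: 0.0157
grip_force: 29.3
```

>>> jog_arm --gripper '[0, 0, 0, 0, 0, 0, 0, 0]' --pt "0 -0.5 0" --pt "-0.02 -1.2 0" --pt "-0.04 -2 0" --pt "-0.06 -3 0" --pt "-0.07 -4 0" --pt "-0.08 -4.7 0" --pt "-0.09 -5 0" --pt "-0.09 -5 0" --twist '[0, 0, 0, 0, 0, 0, 0, 0]'

```text
clock: 10.7
tcp_pos: [0.5186, -0.0453, 0.0679]
orientation: [0.0, 0.713, 0.701, 0.0]
wrist_force: [0.0, -0.2, 0.6]
finger_gap: 0.0158
grip_force: 29.3
```

```bash
python3 st.py; python3 - <<'E'
from h import *
W=[]
for n,(r0,r1,c0,c1) in {'scene':(215,275,200,280),'side':(105,180,320,420)}.items():
    c=cam(n); np.savez(n+'2.npz',image=c['image'],T=c['T'],K=c['K'],D=c['D'],P=cloud(c))
    W.append(cv2.resize(c['image'][r0:r1,c0:c1],(800,600) if n=='scene' else (800,600),interpolation=cv2.INTER_CUBIC))
save('ins_scene',W[0]); save('ins_side',W[1])
E
```

```text
10.7 [ 0.5186 -0.0453  0.0679] 89.01 [0.000e+00 7.132e-01 7.010e-01 1.000e-04] [ 0.02 -0.2   0.64] 0.015785657099233418 29.342315196990967
```

View pics/ins_scene.png

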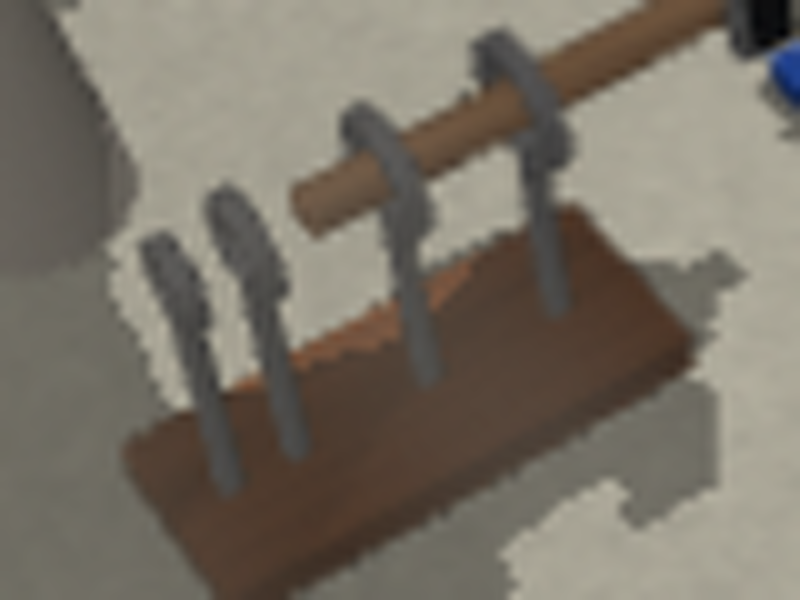

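The scene crop shows the rod through rings 1 and 2, front end near (312,208). Its axis is heading for ring_3's centre near (245,240). Next I compare rod and rings numerically in both views.

```bash
python3 - <<'E'
from h import *
for n in ('scene','side'):
    a=np.load(n+'2.npz'); P=a['P']; im=a['image'].astype(int)
    wood=im[...,0]>im[...,2]*1.3
    reg=(abs(P[...,0]-.517)<.04)&(P[...,2]>.09)&(P[...,2]<.145)&(P[...,1]<-.07)&(P[...,1]>-.26)
    R=P[reg&wood]; 
    print(n,'rod',len(R),'front',np.percentile(R[:,1],[0,2]).round(4))
    for i in np.arange(-.21,-.07,.0125):
        q=R[(R[:,1]>=i)&(R[:,1]<i+.0125)]
        if len(q)>10: print('  y',q[:,1].mean().round(3),'x',q[:,0].min().round(4),q[:,0].max().round(4),'z',q[:,2].min().round(4),q[:,2].max().round(4),len(q))
    G=P[reg&~wood]; o=np.sort(G[:,1]); cuts=o[:-1][np.diff(o)>.005]
    for L,U in zip([-9,*cuts],[*cuts,9]):
        q=G[(G[:,1]>L)&(G[:,1]<=U)]
        if len(q)>10: print('  ring y',np.median(q[:,1]).round(4),'x',q[:,0].min().round(4),q[:,0].max().round(4),'mid',((q[:,0].min()+q[:,0].max())/2).round(4),'ztop',q[:,2].max().round(4),len(q))
E
```

```text
scene rod 195 front [-0.1959 -0.1945]
  y -0.191 x 0.5075 0.5227 z 0.1071 0.1219 24
  y -0.178 x 0.5079 0.5254 z 0.1077 0.1223 25
  y -0.154 x 0.5113 0.5248 z 0.1076 0.12 23
  y -0.141 x 0.5137 0.5254 z 0.1097 0.1205 22
  y -0.13 x 0.5117 0.5265 z 0.1092 0.1192 18
  y -0.104 x 0.5133 0.5268 z 0.1082 0.1215 24
  y -0.091 x 0.5152 0.527 z 0.1064 0.1208 22
  y -0.078 x 0.511 0.5275 z 0.1088 0.1217 21
  ring y -0.2375 x 0.504 0.5311 mid 0.5175 ztop 0.1265 50
  ring y -0.2145 x 0.4993 0.5354 mid 0.5173 ztop 0.1304 60
  ring y -0.1704 x 0.4979 0.5382 mid 0.518 ztop 0.1337 64
  ring y -0.1249 x 0.4957 0.5407 mid 0.5182 ztop 0.1363 73
side rod 9 front [-0.2064 -0.1919]
  ring y -0.2063 x 0.4979 0.5045 mid 0.5012 ztop 0.1232 17
  ring y -0.1166 x 0.4949 0.5356 mid 0.5152 ztop 0.1226 24
```

View pics/ins_side.png

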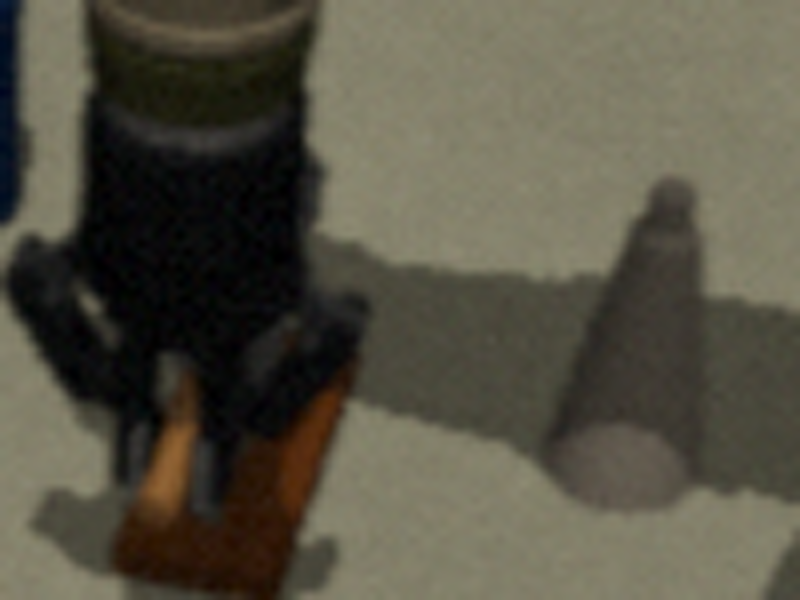

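>>> jog_arm --gripper '[0, 0, 0, 0, 0, 0, 0, 0]' --pt "0.05 -0.5 0" --pt "0.04 -1 0" --pt "0.03 -1.3 0" --pt "0.03 -1.5 0" --pt "0.03 -1.6 0" --pt "0.03 -1.7 0" --pt "0.03 -1.75 0" --pt "0.03 -1.75 0" --twist '[0, 0, 0, 0, 0, 0, 0, 0]'

```text
clock: 11.8
tcp_pos: [0.5189, -0.0626, 0.0679]
orientation: [0.0, 0.713, 0.701, 0.0]
wrist_force: [0.6, -0.1, -0.3]
finger_gap: 0.0158
grip_force: 29.3
```

```bash
python3 st.py
```

```text
11.8 [ 0.5189 -0.0626  0.0679] 89.03 [0.     0.713  0.7011 0.    ] [ 0.56 -0.13 -0.33] 0.015818102677977574 29.342364370822906
```

Front end is at about -0.208 with no contact. Continue gently.

>>> jog_arm --gripper '[0, 0, 0, 0, 0, 0, 0, 0]' --pt "0 -0.05 0" --pt "0 -0.1 0" --pt "0 -0.15 0" --pt "0 -0.2 0" --pt "0 -0.25 0" --pt "0 -0.3 0" --pt "0 -0.3 0" --pt "0 -0.3 0" --twist '[0, 0, 0, 0, 0, 0, 0, 0]'

```text
clock: 12.8
tcp_pos: [0.5189, -0.0656, 0.0679]
orientation: [0.0, 0.713, 0.701, 0.0]
wrist_force: [0.4, -0.0, 0.2]
finger_gap: 0.0159
grip_force: 29.3
```

>>> jog_arm --gripper '[0, 0, 0, 0, 0, 0, 0, 0]' --pt "0 -0.05 0" --pt "0 -0.1 0" --pt "0 -0.15 0" --pt "0 -0.2 0" --pt "0 -0.25 0" --pt "0 -0.3 0" --pt "0 -0.3 0" --pt "0 -0.3 0" --twist '[0, 0, 0, 0, 0, 0, 0, 0]'

```text
clock: 13.8
tcp_pos: [0.5189, -0.0686, 0.0679]
orientation: [0.0, 0.713, 0.701, 0.0]
wrist_force: [-0.7, -0.2, -0.7]
finger_gap: 0.0159
grip_force: 29.3
```

>>> jog_arm --gripper '[0, 0, 0, 0, 0, 0, 0, 0]' --pt "0 -0.1 0" --pt "0 -0.2 0" --pt "-0.01 -0.3 0" --pt "-0.01 -0.4 0" --pt "-0.01 -0.5 0" --pt "-0.01 -0.6 0" --pt "-0.02 -0.7 0" --pt "-0.02 -0.7 0" --twist '[0, 0, 0, 0, 0, 0, 0, 0]'

```text
clock: 14.8
tcp_pos: [0.5187, -0.0757, 0.0679]
orientation: [0.0, 0.713, 0.701, 0.0]
wrist_force: [-0.6, -0.4, 0.3]
finger_gap: 0.0162
grip_force: 29.3
```

```bash
python3 - <<'E'
from h import *
c=cam('scene'); save('ins3',cv2.resize(c['image'][215:275,200:280],(800,600),interpolation=cv2.INTER_CUBIC))
E
python3 st.py
```

```text
14.85 [ 0.5187 -0.0756  0.0679] 89.03 [0.     0.7131 0.7011 0.    ] [ 0.35  0.   -0.48] 0.016142150319856764 29.342389404773712
```

View pics/ins3.png

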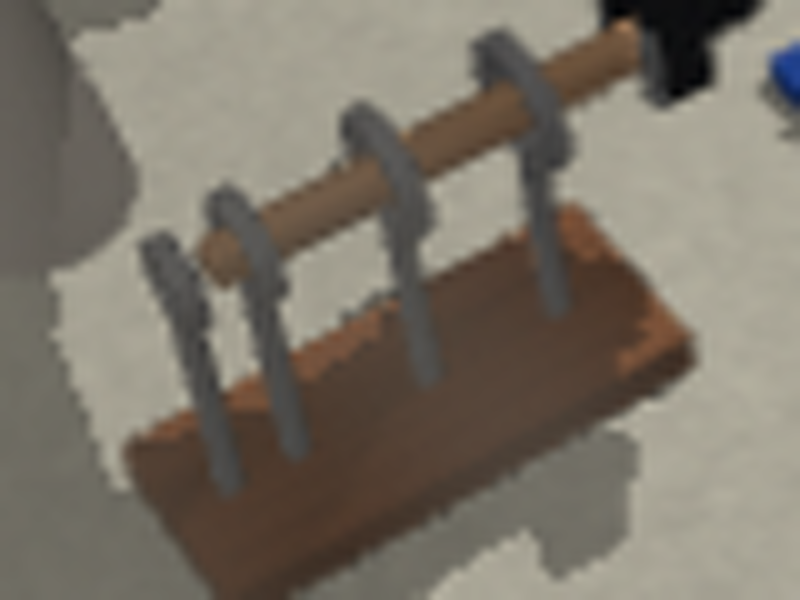

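The rod's front end (218,262) is through ring_3 and just short of ring_4. Creep on with a lighter grip.

>>> jog_arm --gripper '[0, 0, 0, 0, 0, 0, 0, 0]' --pt "0 -0.05 0" --pt "0 -0.1 0" --pt "0 -0.15 0" --pt "0 -0.2 0" --pt "0 -0.25 0" --pt "0 -0.3 0" --pt "0 -0.35 0" --pt "0 -0.4 0" --twist '[0, 0, 0, 0, 0, 0, 0, 0]' --squeeze 20

```text
clock: 15.85
tcp_pos: [0.5187, -0.0797, 0.0679]
orientation: [0.0, 0.713, 0.701, 0.0]
wrist_force: [0.1, 0.1, -0.5]
finger_gap: 0.0159
grip_force: 29.3
```

>>> jog_arm --gripper '[0, 0, 0, 0, 0, 0, 0, 0]' --pt "0 -0.02 0" --pt "0 -0.04 0" --pt "0 -0.06 0" --pt "0 -0.08 0" --pt "0 -0.1 0" --pt "0 -0.1 0" --pt "0 -0.1 0" --pt "0 -0.1 0" --twist '[0, 0, 0, 0, 0, 0, 0, 0]'

```text
clock: 16.85
tcp_pos: [0.5187, -0.0806, 0.0679]
orientation: [0.0, 0.713, 0.701, 0.0]
wrist_force: [-0.4, -1.1, 0.7]
finger_gap: 0.0158
grip_force: 29.3
```

>>> jog_arm --gripper '[0, 0, 0, 0, 0, 0, 0, 0]' --pt "0 -0.02 0" --pt "0 -0.04 0" --pt "0 -0.06 0" --pt "0 -0.08 0" --pt "0 -0.1 0" --pt "0 -0.1 0" --pt "0 -0.1 0" --pt "0 -0.1 0" --twist '[0, 0, 0, 0, 0, 0, 0, 0]'

```text
clock: 17.85
tcp_pos: [0.5186, -0.0812, 0.0678]
orientation: [-0.0, 0.713, 0.701, 0.0]
wrist_force: [-0.1, 5.1, -0.7]
finger_gap: 0.016
grip_force: 29.3
```

```bash
python3 st.py
```

```text
17.85 [ 0.5186 -0.0812  0.0678] 89.05 [-3.000e-04  7.129e-01  7.012e-01  3.000e-04] [-0.14  5.09 -0.7 ] 0.01597055577021338 29.32818353176117
```

Contact at 5 N, where ring_4 is expected. Hold for a second.

>>> jog_arm --gripper '[0, 0, 0, 0, 0, 0, 0, 0]' --pt "0 0 0" --pt "0 0 0" --pt "0 0 0" --pt "0 0 0" --pt "0 0 0" --pt "0 0 0" --pt "0 0 0" --pt "0 0 0" --twist '[0, 0, 0, 0, 0, 0, 0, 0]'

```text
clock: 18.85
tcp_pos: [0.5186, -0.0812, 0.0678]
orientation: [-0.0, 0.713, 0.701, 0.0]
wrist_force: [0.2, 4.7, -0.0]
finger_gap: 0.016
grip_force: 29.3
```

```bash
python3 - <<'E'
from h import *
c=cam('scene'); save('ins4',cv2.resize(c['image'][215:275,200:280],(800,600),interpolation=cv2.INTER_CUBIC))
E
python3 st.py
```

```text
18.9 [ 0.5186 -0.0812  0.0678] 89.05 [-3.000e-04  7.130e-01  7.012e-01  3.000e-04] [ 0.22  5.46 -0.03] 0.016110168862440058 29.32268589735031
```

>>> jog_arm --gripper '[0.6, 0.6, 0.6, 0.6, 0.6, 0.6, 0.6, 0.6]' --pt "0 0 0" --pt "0 0 0" --pt "0 0 0" --pt "0 0 0" --pt "0 0 1" --pt "0 0 3" --pt "0 0 6" --pt "0 0 10" --twist '[0, 0, 0, 0, 0, 0, 0, 0]'

```text
clock: 19.9
tcp_pos: [0.5181, -0.0815, 0.1688]
orientation: [-0.0, 0.713, 0.701, -0.0]
wrist_force: [1.4, -1.2, -0.6]
finger_gap: 0.0512
grip_force: 0.0
```

>>> jog_arm --gripper '[0.6, 0.6, 0.6, 0.6, 0.6, 0.6, 0.6, 0.6]' --pt "0 1 3" --pt "0 2 5" --pt "0 4 5" --pt "0 6 5" --pt "0 8 5" --pt "0 8 5" --pt "0 8 5" --pt "0 8 5" --twist '[0, 0, 0, 0, 0, 0, 0, 0]'

```text
clock: 20.9
tcp_pos: [0.5187, -0.0023, 0.218]
orientation: [0.0, 0.713, 0.701, -0.0]
wrist_force: [0.5, -0.1, 0.8]
finger_gap: 0.051
grip_force: 0.0
```

```bash
python3 st.py; python3 - <<'E'
from h import *
for n in('scene','wrist'):
    c=cam(n); P=cloud(c); im=c['image'].astype(int); wood=im[...,0]>im[...,2]*1.3
    R=P[wood&(abs(P[...,0]-.517)<.03)&(P[...,2]>.085)&(P[...,2]<.135)&(P[...,1]<-.02)&(P[...,1]>-.26)]
    print(n,len(R),R[:,1].min(),R[:,1].max())
    for i in np.arange(-.24,-.03,.015):
        q=R[(R[:,1]>=i)&(R[:,1]<i+.015)]
        if len(q)>10: print('  y',q[:,1].mean().round(3),'x',((q[:,0].min()+q[:,0].max())/2).round(4),'ztop',q[:,2].max().round(4),len(q))
    B=P[wood&(abs(P[...,0]-.555)<.035)&(abs(P[...,1]-.266)<.1)&(P[...,2]>.055)&(P[...,2]<.08)]
    if len(B): print('  back rod',np.median(B,0).round(4))
E
```

```text
20.9 [ 0.5187 -0.0023  0.218 ] 88.98 [ 2.000e-04  7.133e-01  7.008e-01 -0.000e+00] [ 0.48 -0.05  0.83] 0.05097854151462104 0.0
scene 261 -0.22806299113021855 -0.05294787511659571
  y -0.221 x 0.5181 ztop 0.1206 17
  y -0.201 x 0.5202 ztop 0.1193 22
  y -0.187 x 0.5184 ztop 0.1188 28
  y -0.175 x 0.5177 ztop 0.1176 18
  y -0.155 x 0.5212 ztop 0.1173 19
  y -0.142 x 0.5195 ztop 0.1165 25
  y -0.129 x 0.5184 ztop 0.1146 22
  y -0.11 x 0.5251 ztop 0.1202 15
  y -0.097 x 0.5211 ztop 0.1138 27
  y -0.082 x 0.5207 ztop 0.1141 25
  y -0.067 x 0.5218 ztop 0.112 27
  back rod [0.5603 0.2575 0.0644]
wrist 1749 -0.20757424790938073 -0.0498518143129449
  y -0.189 x 0.5157 ztop 0.1164 111
  y -0.167 x 0.5216 ztop 0.1146 62
  y -0.158 x 0.5177 ztop 0.1229 218
  y -0.145 x 0.5171 ztop 0.1141 131
  y -0.123 x 0.5175 ztop 0.131 97
  y -0.113 x 0.5175 ztop 0.1234 242
  y -0.097 x 0.5179 ztop 0.1119 212
  y -0.082 x 0.5186 ztop 0.1118 219
  y -0.067 x 0.5189 ztop 0.1104 242
  y -0.054 x 0.5191 ztop 0.1093 209
```

The rear end reads y=-0.050, the same as when pressed. The rod lies in the rings with about 0.04 rad tilt, the back rod is still in its slot, and the gripper is clear.

```bash
python3 -c "
from workcell import env
print(env.hand_in())"
```

```text
the job is handed in; nothing more can be done
None
```

The front-slot rod is the 17 mm one: it passed the 28, 25 and 19 mm rings, was pressed at about 5 N for over a second against the 13 mm ring, and was left lying in the rings with its end there; the job is handed in, but no verdict came back.

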